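# Wedge a hinged motor base up to the scribing needle

### The arm

A 6-joint arm with a two-finger parallel gripper is mounted at the origin on a cart in front of the work surface, level with it; the furniture and walls round the work are solid. World frame = base frame: x ahead of the robot, y to its left, z up, the work surface at z = 0. Lengths are in m, angles in rad, forces in N, time in s.
With the tool pointing down it reaches from about 0.3 to 0.775 m from the base axis. Payload 14.6 kg.
Tool frame: the origin (TCP) lies between the finger pads; the fingertips stand ctrl.tip_extent ahead of it and the grasp point (between the pads) lies 3 mm ahead of it (ctrl.tip_extent is the distance from the TCP to the fingertips, in m); z points along the fingers, y is the line along which they close (so a half turn about z gives the same grasp; the last joint's range is limited). The gripper opens to 94 mm and grips with 3 to 60 N. Pads are 16 mm wide; open, the fingers measure 119 mm over their backs; the gripper's body (75 mm by 177 mm) begins 78 mm behind the grasp point.
Start: joints at [-1.369, 0.3, 1.521, -0, 1.321, -0.067], TCP at [0.146, -0.53, 0.227] pointing down, gripper open.
Joint ranges: [-3.03, 3.03], [-0.79, 2.21], [0.23, 2.52], [-1.04, 4.18], [0, 3.07], [-2.55, 2.55]. Speed limits (rad/s): [2.22, 2.22, 2.57, 3.14, 3.14, 3.14].

### API

Orientations are given as [roll, pitch, yaw] about the fixed x, y, z axes, in that order (R = Rz(yaw) Ry(pitch) Rx(roll)).
In Python, from station import ctrl, cams, job gives the robot as it stands (ctrl), with the cameras (cams) and the job (job).
- The arm moves only by the shell command python3 shift.py 'ROWS' [OPENING] [FORCE]. ROWS is a JSON list of rows, 1 to 10 of them, each of 6 numbers: dx, dy, dz in m, then a rotation vector rx, ry, rz in rad; each row shifts and turns the commanded pose from where the row before left it, along the tool's axes as they then stand; what a row does not reach is not made up. A row lasts 1/10 s, in which the tool goes at most 0.05 m and 0.15 rad, less where a joint would pass 70% of its speed; a pose out of reach is approached as far as the arm can. OPENING is the finger opening in m, set as the command begins (- or left out keeps the last). The fingers move at their own pace and stop on an object; FORCE is the grip in N (left out, the last holds). Time passes only in rows, so rows that do not move let the fingers close. It prints the time, the measured TCP pose, the force, the opening and the grip force at its end.
- ctrl.get_obs(): the state, without advancing time (a new reading comes with each control period).
- cams.camera(name): name is "side" or "top"; returns a dict with "pixels" (384x512x3 uint8, blue, green, red), "fx", "fy", "cx", "cy" (pixels), "extrinsics" (4x4, takes a point from camera to world coordinates). Camera axes: x right, y up, looking along -z (the intrinsics and any distortion apply to the point x, -y, -z); pixel columns grow to the right and rows downward; lengths in m; the calibration is good to about 2 mm. A picture is of the moment at which its call begins. There is no depth.
- job.hand_in(): hands the job in; it is judged then, once.
The state is a dict: "time_s": time; "qpos": joint angles; "joint_vel": joint speeds; "tau": joint torques, N m; "ee_pos": TCP position; "eef_rot": TCP orientation; "force": force on the tool from outside, world axes, zero at the start; "moment": the same for the moment, N m; "grip_width": finger opening in m; "grip_force": force on a finger pad.
Only numpy, scipy, OpenCV 4.12 (cv2) and the standard library are available. Lean on these libraries where they do the work, as an engineer would, in place of code of your own. Each camera call takes 0.05 s, during which the arm holds its last target. There are 200 camera calls.

### The job

The hinged base of the spare geared motor has to be set to shaft height before it is bolted up. Take the orange wedge and slide it, thin end first and square to the bar, under the middle of the motor base's front foot bar until the red line on the base's front left corner is level with the tip of the scribing block's needle. Leave the wedge there carrying the motor base, let go and draw back, without shifting the scribing block or its needle or disturbing the other parts on the bench.

Things in the scene. Friction and masses are not known exactly. Their poses are not given: they have to be found in the camera images.
- wedge: orange plastic levelling wedge, 125 mm long, 40 mm wide, loose, 0.14 kg; flat underside, straight ramp on top rising 3 mm per 10 mm from 4 mm high at the thin end to 41.5 mm at the thick end. Origin: centre of the underside; x points to the thin end (thick end at x = -62.5 mm), y across the width, z up
- thin_end (a point): middle of the wedge's thin end, on its underside (62.5 mm from the wedge's origin along its x)
- under_bar (a point): point on the bench below the middle of the foot bar: a 12 mm round steel bar, 136 mm long, under the front of the hinged plate, its underside 14 mm above the bench at rest. x points from the frame's open front to the hinge (the way the wedge goes in), y left along the bar, z up. The bar presses on the wedge with about 6 N; the wedge needs 7 to 15 N of push and stays where left
- frame: blue U-shaped steel frame screwed to the bench, open to -x; origin and axes as under_bar. Side rails 13.5 mm high, clear bay between them 106 mm (y = -53 to +53 mm), from 9 mm in front of the bar to a cross piece 110 mm behind it. Hinge axis parallel to y, 110 mm behind the bar, 38 mm up. The hinged steel plate (140 mm wide, 8 mm thick) ends 14 mm in front of the bar
- motor_nose (a point): lowest point of the motor's front end. The motor (blue, black fan cowl, 71 mm diameter, axis along x) sticks out over the wedge's way to 33 mm in front of the bar, its underside about 102 mm above the bench when the plate is level, 14 mm lower at rest; the grey gearbox behind it is 175 mm high. Both ride on the hinged plate
- red_line (a point): red line on a white patch round the front left corner of the plate's edge, at the corner (124.5 mm from the hinge axis, y = +70 mm, half-way up the plate's 8 mm edge); rises 1.13 mm per 1 mm of lift at the bar. About 26 mm above the bench at rest
- needle_tip (a point): red tip of the scribing needle, beside the plate's front left corner, a few mm clear of its left side; 33 to 43 mm above the bench. The needle (72 mm long) points along its -y
- scribing_block: loose steel scribing block to the left of the frame: base 50 x 64 x 26 mm, post 10 mm thick up to 187 mm, with a clamp that carries the needle. Origin: centre of the base's underside; the needle points along -y
- bearing_a: loose steel ball bearing, 62 mm diameter, 16 mm high, lying flat; bystander. Origin: centre of the underside
- threadlock: loose dark bottle with white pointed cap, 38 mm diameter, 118 mm high, standing; bystander. Origin: centre of the underside
- elbow: loose brass pipe elbow, 57 x 48 x 21 mm; bystander. Origin: centre of the underside
- relay: loose plug-in relay, 29 x 29 x 39 mm, black; bystander. Origin: centre of the underside

How it is judged:
By the outcome, as a careful person would: the job done as asked, in the order asked, and still so for the second after the job is handed in, with the robot touching nothing.
It also fails if it takes over 38 s, if anything falls off the work surface, if the arm or the gripper's body presses on something with over 40 N, if the wrist force passes 120 N, or if a joint passes its speed limit or range.

## Working session

There is one attempt and no reset: what is moved stays moved. The work goes in short steps, Python scripts to look and compute and a shell command to move; the robot and the scene stay as the last step left them, time stands still between calls to the robot, and variables do not carry over. Pictures are saved under pics/ and viewed, at most 10 in all, crops included, and the job is handed in when it is done.

```bash
ls; mkdir -p pics; python3 - <<'E'
from station import ctrl, cams, job
import cv2,numpy as np
for n in("top","side"):
    c=cams.camera(n); cv2.imwrite(f"pics/{n}0.png",c["pixels"]); np.savez(f"pics/{n}0.npz",**c)
    print(n,c["fx"],c["fy"],c["cx"],c["cy"],[k for k in c]); print(np.round(c["extrinsics"],3))
print(ctrl.tip_extent); o=ctrl.get_obs(); print(o["time_s"],o["ee_pos"],o["eef_rot"])
E
```

```text
pics
shift.py
station.py
top 374.3814976387316 374.3814976387316 256.3993756262931 194.61916281662624 ['pixels', 'fx', 'fy', 'cx', 'cy', 'extrinsics']
[[-0.022  0.997 -0.075  0.551]
 [-1.    -0.022  0.005  0.071]
 [ 0.003  0.075  0.997  1.221]
 [ 0.     0.     0.     1.   ]]
side 433.87331227580285 433.87331227580285 253.17339011007525 192.62152831271095 ['pixels', 'fx', 'fy', 'cx', 'cy', 'extrinsics']
[[ 0.998 -0.039  0.039  0.699]
 [ 0.052  0.437 -0.898 -1.054]
 [ 0.018  0.899  0.438  0.637]
 [ 0.     0.     0.     1.   ]]
0.022
0.1 [ 0.14603024 -0.53004763  0.22696957] [-3.14060082e+00 -8.87499516e-05  2.68758814e-01]
```

View pics/top0.png

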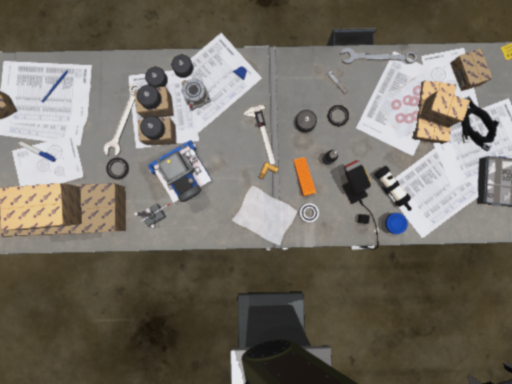

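View pics/side0.png

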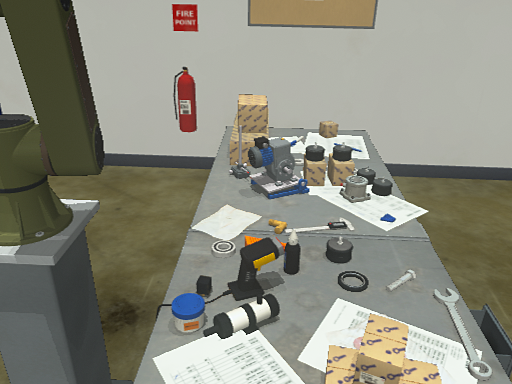

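```bash
python3 - <<'E'
import cv2,numpy as np
t=cv2.imread("pics/top0.png"); s=cv2.imread("pics/side0.png")
a=cv2.resize(t[135:235,125:225],(600,600),interpolation=cv2.INTER_CUBIC)
cv2.imwrite("pics/c1.png",a)
cv2.imwrite("pics/c2.png",cv2.resize(s[130:205,220:320],(800,600),interpolation=cv2.INTER_CUBIC))
E
```

```text
(no output)
```

View pics/c1.png

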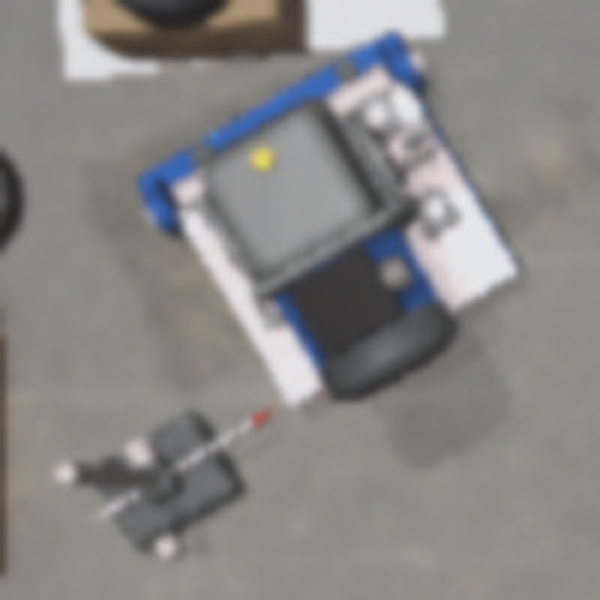

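View pics/c2.png

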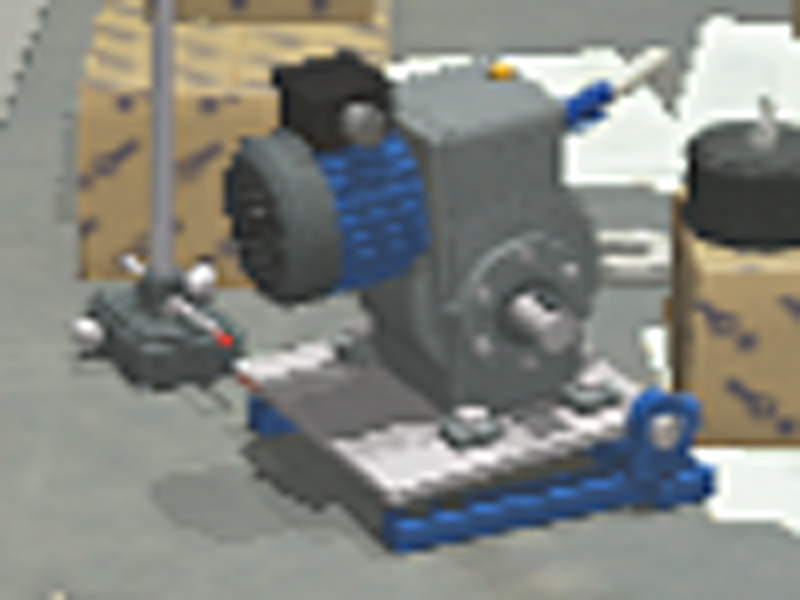

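```bash
cat > h.py <<'E'
import numpy as np,cv2
def load(n): return dict(np.load(f"pics/{n}.npz"))
def ray(c,u,v):
    d=c["extrinsics"][:3,:3]@np.array([(u-c["cx"])/c["fx"],-(v-c["cy"])/c["fy"],-1.])
    return c["extrinsics"][:3,3],d
def plane(c,u,v,z):
    o,d=ray(c,u,v); return (o+d*(z-o[2])/d[2])
def tri(c1,p1,c2,p2):
    (o1,d1),(o2,d2)=ray(c1,*p1),ray(c2,*p2)
    A=np.stack([d1,-d2],1); s=np.linalg.lstsq(A,o2-o1,rcond=None)[0]
    a,b=o1+s[0]*d1,o2+s[1]*d2
    return (a+b)/2,np.linalg.norm(a-b)
def proj(c,p):
    R=c["extrinsics"][:3,:3]; q=R.T@(np.asarray(p)-c["extrinsics"][:3,3])
    return np.array([c["cx"]-c["fx"]*q[0]/q[2],c["cy"]+c["fy"]*q[1]/q[2]])
E
python3 - <<'E'
from h import *
t,s=load("top0"),load("side0")
T,S=t["pixels"],s["pixels"]
hs=cv2.cvtColor(T,cv2.COLOR_BGR2HSV)
m=cv2.inRange(hs,(5,150,120),(20,255,255)); m[:,:285]=0;m[:,330:]=0;m[:150]=0;m[205:]=0
c=max(cv2.findContours(m,0,2)[0],key=cv2.contourArea); r=cv2.minAreaRect(c); print("wedge",r,cv2.contourArea(c))
for p in cv2.boxPoints(r): print(p,plane(t,*p,0.0).round(4),plane(t,*p,0.0415).round(4))
def red(I,box):
    x0,y0,x1,y1=box; I=I.astype(float)
    w=np.clip(I[...,2]-np.maximum(I[...,0],I[...,1])-25,0,None)[y0:y1,x0:x1]
    yy,xx=np.mgrid[y0:y1,x0:x1]; print(w.sum(),(w*xx).sum()/w.sum(),(w*yy).sum()/w.sum()); print(w.astype(int))
red(T,(160,196,182,208)); red(S,(238,166,258,182))
bl=cv2.inRange(hs,(105,140,60),(125,255,255)); bl[:,:140]=0;bl[:,220:]=0;bl[:135]=0;bl[205:]=0
pts=cv2.findNonZero(bl); r=cv2.minAreaRect(pts); print("blue",r)
wh=np.concatenate([cv2.resize(T[150:205,285:330],(450,550),interpolation=cv2.INTER_CUBIC),cv2.resize(S[220:275,250:295],(330,550)[:2] if 0 else (350,550),interpolation=cv2.INTER_CUBIC)],1)
cv2.imwrite("pics/c3.png",wh)
E
```

```text
wedge ((303.72039794921875, 176.1146240234375), (37.892364501953125, 13.049025535583496), 72.47443389892578) 433.0
[291.79346 160.0126 ] [ 0.7552 -0.0538  0.    ] [ 0.7482 -0.0495  0.0415]
[304.23676 156.08313] [ 0.7674 -0.0952  0.    ] [ 0.76   -0.0895  0.0415]
[315.64734 192.21664] [ 0.647  -0.1288  0.    ] [ 0.6438 -0.122   0.0415]
[303.20404 196.14612] [ 0.635  -0.0876  0.    ] [ 0.6322 -0.0822  0.0415]
167.0 167.9760479041916 204.14970059880238
[[ 0  0  0  0  0  0  0  0  0  0  0  0  0  0  0  0  0  0  0  0  0  0]
 [ 0  0  0  0  0  0  0  0  0  0  0  0  0  0  0  0  0  0  0  0  0  0]
 [ 0  0  0  0  0  0  0  0  0  0  0  0  0  0  0  0  0  0  0  0  0  0]
 [ 0  0  0  0  0  0  0  0  0  0  0  0  0  0  0  0  0  0  0  0  0  0]
 [ 0  0  0  0  0  0  0  0  0  0  0  0  0  0  0  0  0  0  0  0  0  0]
 [ 0  0  0  0  0  0  0  0  0  0  0  0  0  0  0  0  0  0  0  0  0  0]
 [ 0  0  0  0  0  0  0  0  0  0  0  0  0  0  0  0  0  0  0  0  0  0]
 [ 0  0  0  0  0  0  0  0  6 10  6  0  0  0  0  0  0  0  0  0  0  0]
 [ 0  0  0  0  0  0  0 25 51 22  0  0  0  0  0  0  0  0  0  0  0  0]
 [ 0  0  0  0  0  0  0 23
[... 994 characters left out ...]
  0   0   0   0   0   0   0   0   0   0   0   0   0   0   0   0   0   0
    0   0]
 [  0   0   0   0   0   0   0   0   0   0   0   0   0   0   0   0   0   0
    0   0]
 [  0   0   0   0   0   0   0   0   0   0   0   0  23   0   0   0   0   0
    0   0]
 [  0   0   0   0   0   0   0   0   0   0   0   0   0   5   0   0   0   0
    0   0]
 [  0   0   0   0   0   0   0   0   0   0   0   0   0   0   0   0   0   0
    0   0]
 [  0   0   0   0   0   0   0   0   0   0   0   0   0   0   0   0   0   0
    0   0]
 [  0   0   0   0   0   0   0   0   0   0   0   0   0   0   0   0   0   0
    0   0]]
blue ((177.8000030517578, 170.10000610351562), (41.14365005493164, 48.746280670166016), 63.43495178222656)
```

View pics/c3.png

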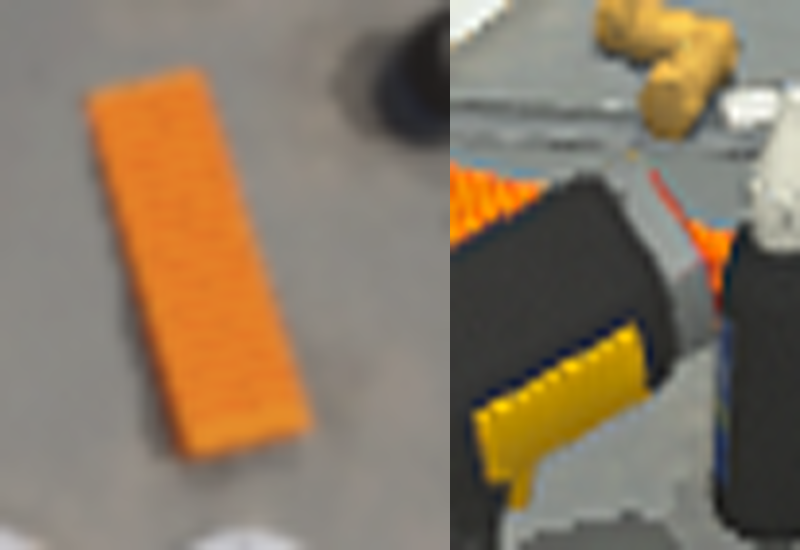

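```bash
python3 - <<'E'
from h import *
t,s=load("top0"),load("side0")
P,e=tri(t,(168.0,204.1),s,(247.85,172.45)); print("needle",P,e)
R=plane(t,211.25,179.9,.030);L=plane(t,173.4,202.1,.030)
d=(L-R)[:2]; print(R,L,np.linalg.norm(d)); y=d/np.linalg.norm(d); x=np.array([y[1],-y[0]]); print("yaw",np.degrees(np.arctan2(x[1],x[0])))
ub=((R+L)/2)[:2]+x*.014; print("under_bar",ub, "needle in frame",x@(P[:2]-ub),y@(P[:2]-ub))
ln=np.r_[ub-x*.0145+y*.07,.026]; print("line proj top,side",proj(t,ln),proj(s,ln))
print("tip proj",proj(t,P),proj(s,P))
# side-view plate corners check: front-left, front-right, rear
for a,b,z in((-.014,.07,.030),(-.014,-.07,.030),(.1,-.06,.04)): print(a,b,proj(s,np.r_[ub+a*x+b*y,z]))
for n,(u,v) in dict(drilltip=(349,163),drill=(345,180),bear=(309,212),relay=(362,218),tl=(331,157),elbow=(268,170)).items(): print(n,plane(t,u,v,.02).round(3),plane(t,u,v,.1).round(3))
cv2.imwrite("pics/c4.png",np.hstack([cv2.resize(t["pixels"][145:230,290:380],(400,380),interpolation=cv2.INTER_CUBIC),cv2.resize(s["pixels"][225:310,190:310],(400,380),interpolation=cv2.INTER_CUBIC)]))
E
```

```text
needle [0.6175831  0.34720688 0.03125799] 0.0012757882893731057
[0.69148236 0.20887429 0.03      ] [0.62301364 0.33022741 0.03      ] 0.13933608852039744
yaw 29.432153394744116
under_bar [0.66944114 0.27643035] needle in frame -0.010386078131426921 0.08712463359467097
line proj top,side [173.66009736 202.35688593] [248.72312522 175.81795713]
tip proj [167.97745088 203.90061333] [247.66916452 172.46239123]
-0.014 0.07 [248.86771928 174.74365049]
-0.014 -0.07 [267.83135059 190.66108108]
0.1 -0.06 [296.58423711 180.68140417]
drilltip [ 0.738 -0.237  0.02 ] [ 0.726 -0.216  0.1  ]
drill [ 0.683 -0.222  0.02 ] [ 0.674 -0.202  0.1  ]
bear [ 0.582 -0.102  0.02 ] [ 0.58 -0.09  0.1 ]
relay [ 0.559 -0.271  0.02 ] [ 0.559 -0.248  0.1  ]
tl [ 0.759 -0.179  0.02 ] [ 0.745 -0.163  0.1  ]
elbow [0.721 0.026 0.02 ] [0.71  0.029 0.1  ]
```

View pics/c4.png

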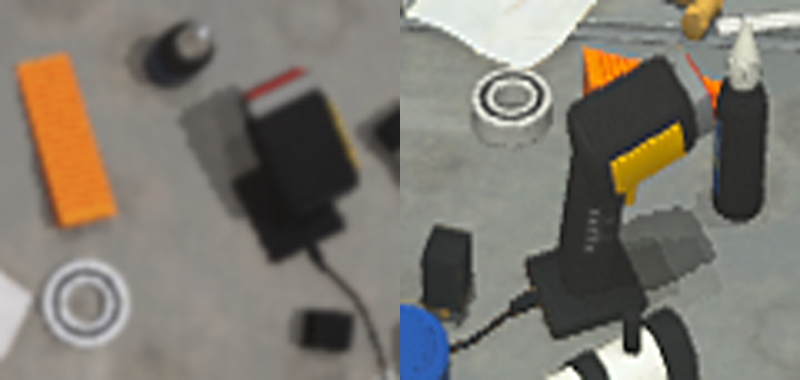

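```bash
python3 shift.py '[[0.042,-0.026,0,0,0,0],[0.042,-0.026,0,0,0,0],[0.042,-0.026,0,0,0,0],[0.042,-0.026,0,0,0,0],[0.042,-0.026,0,0,0,0],[0.042,-0.026,0,0,0,0],[0.042,-0.026,0,0,0,0],[0.042,-0.026,0,0,0,0],[0.042,-0.026,0,0,0,0],[0.042,-0.026,0,0,0,0.033]]' 0.08
python3 shift.py '[[0,0,0,0,0.15,0],[0,0,0,0,0.15,0],[0,0,0,0,0.15,0],[0,0,0,0,0.15,0],[0,0,0,0,0.15,0]]'
cat > go.py <<'E'
import sys,numpy as np
from station import ctrl, cams, job
from scipy.spatial.transform import Rotation as Ro
# usage: go.py x y z (grasp-point target) yaw tilt -> shift in present tool axes
a=list(map(float,sys.argv[1:])); o=ctrl.get_obs(); R=Ro.from_euler("xyz",o["eef_rot"])
W=Ro.from_euler("z",a[3])*Ro.from_euler("x",np.pi)*Ro.from_euler("y",a[4])
tgt=np.array(a[:3])-.003*W.as_matrix()[:,2]
print("t",o["time_s"],"rot",(R.inv()*W).as_rotvec().round(4),"d now axes",(R.inv().apply(tgt-o["ee_pos"])).round(4),"d new axes",(W.inv().apply(tgt-o["ee_pos"])).round(4))
E
python3 go.py .652 -.102 .022 .236 .75
```

```text
time_s: 1.1
ee_pos: [0.4829, -0.1662, 0.2274]
eef_rot: [-3.142, 0.0, 0.236]
force: [0.5, -0.4, 0.8]
grip_width: 0.08
grip_force: 0.0
time_s: 1.6
ee_pos: [0.4817, -0.1679, 0.2276]
eef_rot: [3.141, -0.739, 0.236]
force: [1.0, -0.0, 0.5]
grip_width: 0.0801
grip_force: 0.0
t 1.6 rot [0.0002 0.0114 0.0001] d now axes [-0.0046 -0.0243  0.2709] d new axes [-0.0077 -0.0242  0.2708]
```

```bash
python3 shift.py '[[-0.004,-0.024,0.03,0,0.011,0],[0,0,0.04,0,0,0],[0,0,0.04,0,0,0],[0,0,0.04,0,0,0],[0,0,0.03,0,0,0],[0,0,0.02,0,0,0]]'
python3 go.py .652 -.102 .025 .236 .75
python3 - <<'E'
from station import ctrl, cams, job
import cv2,numpy as np
o=[]
for n in("top","side"):
    c=cams.camera(n); np.savez(f"pics/{n}1.npz",**c); p=c["pixels"]
    o.append(cv2.resize(p[130:240,250:380] if n=="top" else p[150:290,190:330],(400,380),interpolation=cv2.INTER_CUBIC))
cv2.imwrite("pics/c5.png",np.hstack(o))
E
```

```text
time_s: 2.2
ee_pos: [0.6052, -0.1118, 0.0748]
eef_rot: [-3.137, -0.742, 0.236]
force: [0.1, -0.1, -0.6]
grip_width: 0.0805
grip_force: 0.0
t 2.2 rot [-0.0042  0.0081 -0.0003] d now axes [0.0015 0.0016 0.066 ] d new axes [0.001  0.0014 0.066 ]
```

View pics/c5.png

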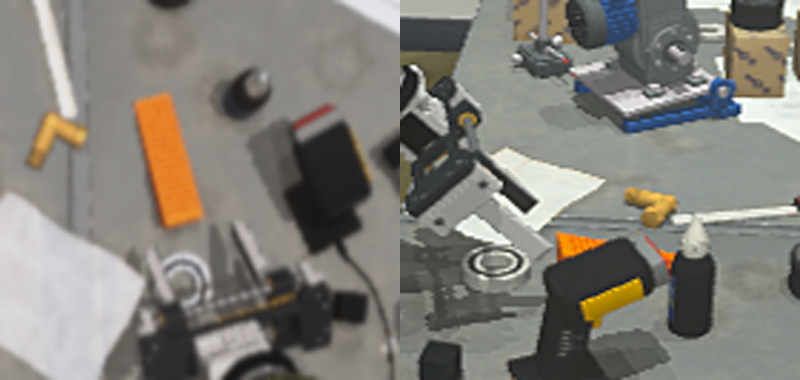

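```bash
python3 shift.py '[[0.0015,0.001,0.03,0,0.008,0],[0,0,0.02,0,0,0],[0,0,0.014,0,0,0],[0,0,0,0,0,0]]'
python3 go.py .652 -.102 .025 .236 .75
python3 shift.py '[[0,0,0,0,0,0],[0,0,0,0,0,0],[0,0,0,0,0,0],[0,0,0,0,0,0],[0,0,0,0,0,0]]' 0.03 20
```

```text
time_s: 2.7
ee_pos: [0.6482, -0.1029, 0.031]
eef_rot: [-3.138, -0.751, 0.236]
force: [0.3, 0.1, 0.4]
grip_width: 0.0799
grip_force: 0.0
t 2.7 rot [-0.0035 -0.0014  0.0001] d now axes [-0.0013  0.      0.004 ] d new axes [-0.0013  0.      0.004 ]
time_s: 3.2
ee_pos: [0.6484, -0.1031, 0.0317]
eef_rot: [-3.139, -0.752, 0.236]
force: [0.2, 0.4, 0.5]
grip_width: 0.0437
grip_force: 0.2
```

```bash
python3 shift.py '[[0,0,0,0,0,0],[0,0,0,0,0,0],[0,0,0,0,0,0],[0,0,0,0,0,0],[0,0,0,0,0,0]]' 0.03 30
python3 - <<'E'
from station import ctrl, cams, job
import cv2,numpy as np
from h import *
c=cams.camera("top"); np.savez("pics/top2.npz",**c); T=c["pixels"]
hs=cv2.cvtColor(T,cv2.COLOR_BGR2HSV)
m=cv2.inRange(hs,(5,150,120),(20,255,255)); m[:,:285]=0;m[:,330:]=0;m[:150]=0;m[205:]=0
k=max(cv2.findContours(m,0,2)[0],key=cv2.contourArea); r=cv2.minAreaRect(k); print(r)
for p in cv2.boxPoints(r): print(p,plane(c,*p,0.0).round(4),plane(c,*p,0.0415).round(4))
E
```

```text
time_s: 3.7
ee_pos: [0.6485, -0.1031, 0.0316]
eef_rot: [-3.139, -0.752, 0.236]
force: [-3.0, 0.6, 5.6]
grip_width: 0.0397
grip_force: 30.0
((304.0993347167969, 176.13815307617188), (38.33650207519531, 12.876632690429688), 70.97439575195312)
[291.76407 160.11584] [ 0.7548 -0.0537  0.    ] [ 0.7479 -0.0494  0.0415]
[303.9373  155.91818] [ 0.7679 -0.0942  0.    ] [ 0.7606 -0.0886  0.0415]
[316.4346  192.16046] [ 0.6472 -0.1314  0.    ] [ 0.6439 -0.1245  0.0415]
[304.26138 196.35812] [ 0.6342 -0.091   0.    ] [ 0.6314 -0.0855  0.0415]
```

```bash
python3 - <<'E'
from h import *
t=load("top0"); T=t["pixels"]; hs=cv2.cvtColor(T,cv2.COLOR_BGR2HSV)
bl=cv2.inRange(hs,(105,140,60),(125,255,255)); bl[:,:140]=0;bl[:,220:]=0;bl[:135]=0;bl[205:]=0
# rear outer edge: first blue pixel per column
E=[]
for u in range(153,190):
    v=np.flatnonzero(bl[:,u]); 
    if len(v): E.append((u,v[0]-.5))
E=np.array(E); vx,vy,x0,y0=cv2.fitLine(E.astype(np.float32),cv2.DIST_HUBER,0,.01,.01).ravel()
r=np.abs((E[:,0]-x0)*vy-(E[:,1]-y0)*vx); print(vx,vy,r.round(1))
A=plane(t,x0-15*vx,y0-15*vy,.0135);B=plane(t,x0+15*vx,y0+15*vy,.0135);d=A-B;print("rear yaw",np.degrees(np.arctan2(-d[0],d[1])),A,B)
# white plate edges
g=cv2.inRange(hs,(0,0,175),(180,60,255))
for name,rows,side in(("left",range(172,199),0),("right",range(158,180),1)):
    P=[]
    for v in rows:
        u=np.flatnonzero(g[v,150:215])+150
        if len(u): P.append((u[0]-.5 if side==0 else u[-1]+.5,v))
    P=np.array(P,np.float32); f=cv2.fitLine(P,cv2.DIST_HUBER,0,.01,.01).ravel()
    q=[]
    for v,z in((rows[0],.041),(rows[-1],.032)):
        u=f[2]+(v-f[3])*f[0]/f[1]; q.append(plane(t,u,v,z))
    d=q[0]-q[1]; print(name,"yaw",np.degrees(np.arctan2(d[1],d[0])),q, np.abs((P[:,0]-f[2])*f[1]-(P[:,1]-f[3])*f[0]).round(1))
E
python3 shift.py '[[0.01,0,-0.01,0,0,0],[0.02,0,-0.025,0,0,0],[0.015,0,-0.03,0,0,0],[0,0,0,0,0,0]]'
python3 go.py .516 .19 .09 .514 .75
```

```text
0.8688266 -0.49511647 [0.1 0.2 0.3 1.6 0.1 0.2 0.3 0.1 0.5 0.  0.4 0.1 0.2 0.2 0.1 0.5 0.  0.4
 0.1 0.3 0.6 0.1 0.5 0.  0.5 0.1 0.3 0.  0.5 0.1 0.6]
rear yaw 28.992647215295563 [0.76789078 0.38211987 0.0135    ] [0.81508677 0.29695028 0.0135    ]
left yaw 29.104460319628174 [array([0.71928048, 0.38577311, 0.041     ]), array([0.63616837, 0.33950503, 0.032     ])] [0.5 0.  0.3 0.2 0.2 0.4 0.  0.5 0.2 0.2 0.3 0.  0.4 0.1 0.2 0.3 0.1 0.4
 0.1 0.3 0.2 0.1 0.5 0.  0.3 0.2 0.7]
right yaw 30.55239127676874 [array([0.76125682, 0.25050183, 0.041     ]), array([0.6941884 , 0.21091286, 0.032     ])] [5.1 5.6 0.2 0.1 0.5 0.1 0.2 0.3 0.  0.4 0.2 0.2 0.5 0.  0.3 0.3 0.1 0.4
 0.1 0.2 0.3 0. ]
time_s: 4.15
ee_pos: [0.6379, -0.1065, 0.1133]
eef_rot: [3.14, -0.756, 0.239]
force: [-0.0, -0.2, -1.4]
grip_width: 0.0399
grip_force: 30.0
t 4.15 rot [ 0.1897 -0.0057 -0.2008] d now axes [-0.0511 -0.3164 -0.0196] d new axes [ 0.0131 -0.3182  0.0411]
```

```bash
python3 shift.py '[[-0.0128,-0.04,-0.005,0,0,0],[-0.0128,-0.04,-0.005,0,0,0],[-0.0128,-0.04,-0.005,0,0,0],[-0.0128,-0.04,-0.005,0,0,0],[0,-0.04,0,0,0,0],[0,-0.04,0,0,0,0],[0,-0.04,0,0,0,0],[0,-0.037,0,0,0,0],[0,0,0,0.095,0,-0.1],[0,0,0,0.095,0,-0.1]]'
python3 go.py .5155 .1912 .06 .511 .752
```

```text
time_s: 5.15
ee_pos: [0.5249, 0.1737, 0.0985]
eef_rot: [-3.135, -0.774, 0.373]
force: [1.0, -0.8, -1.1]
grip_width: 0.0397
grip_force: 30.0
t 5.15 rot [ 0.0889 -0.022  -0.0995] d now axes [-0.0285 -0.0193  0.023 ] d new axes [-0.026  -0.0198  0.0254]
```

```bash
python3 shift.py '[[0,0,0,0.085,-0.01,-0.095],[0,0,0,0,0,0],[0,0,0,0,0,0]]'
python3 go.py .5155 .1912 .06 .511 .752
```

```text
time_s: 5.45
ee_pos: [0.5264, 0.1716, 0.0992]
eef_rot: [3.141, -0.768, 0.487]
force: [0.4, -0.0, -1.4]
grip_width: 0.04
grip_force: 30.0
t 5.45 rot [ 0.0171 -0.0159 -0.0173] d now axes [-0.0275 -0.0223  0.0249] d new axes [-0.0267 -0.0224  0.0257]
```

```bash
python3 shift.py '[[-0.027,-0.0223,0.0255,0.017,-0.016,-0.017],[0,0,0,0,0,0],[0,0,0,0,0,0]]'
python3 go.py .5155 .1912 .0305 .511 .752
```

```text
time_s: 5.75
ee_pos: [0.5189, 0.185, 0.0769]
eef_rot: [-3.139, -0.759, 0.506]
force: [-0.8, 0.5, -0.7]
grip_width: 0.0395
grip_force: 30.0
t 5.75 rot [ 0.001  -0.0068 -0.004 ] d now axes [-0.0318 -0.007   0.0307] d new axes [-0.0316 -0.0071  0.0309]
```

```bash
python3 shift.py '[[-0.015,-0.007,0.015,0.001,-0.007,-0.004],[-0.0165,0,0.0155,0,0,0],[0,0,0,0,0,0],[0,0,0,0,0,0]]'
python3 go.py .5155 .1912 .0295 .511 .752
python3 - <<'E'
from station import ctrl, cams, job
import cv2,numpy as np
from h import *
o=[]
for n in("top","side"):
    c=cams.camera(n); np.savez(f"pics/{n}3.npz",**c); p=c["pixels"]
    if n=="top": t=c
    o.append(cv2.resize(p[140:235,140:240],(400,380),interpolation=cv2.INTER_CUBIC) if n=="top" else cv2.resize(p[145:215,220:294],(400,380),interpolation=cv2.INTER_CUBIC))
cv2.imwrite("pics/c6.png",np.hstack(o))
hs=cv2.cvtColor(t["pixels"],cv2.COLOR_BGR2HSV); m=cv2.inRange(hs,(5,150,120),(20,255,255)); m[:,:170]=0;m[:,250:]=0;m[:175]=0;m[250:]=0
k=max(cv2.findContours(m,0,2)[0],key=cv2.contourArea); r=cv2.minAreaRect(k)
for p in cv2.boxPoints(r): print(p,plane(t,*p,0.004).round(4))
print(proj(t,[.669,.2773,.014]))
E
```

```text
time_s: 6.15
ee_pos: [0.5143, 0.1899, 0.0342]
eef_rot: [3.142, -0.753, 0.512]
force: [0.1, -0.3, -0.9]
grip_width: 0.0401
grip_force: 30.0
t 6.15 rot [-0.0007 -0.0005  0.0008] d now axes [-0.002  -0.0005  0.0016] d new axes [-0.002  -0.0005  0.0016]
[195.8049  206.75612] [0.6078 0.2632 0.004 ]
[207.09476 200.91652] [0.626  0.2263 0.004 ]
[224.72607 235.00377] [0.5144 0.1707 0.004 ]
[213.43622 240.84337] [0.4965 0.2074 0.004 ]
[190.76790832 187.82872579]
```

View pics/c6.png

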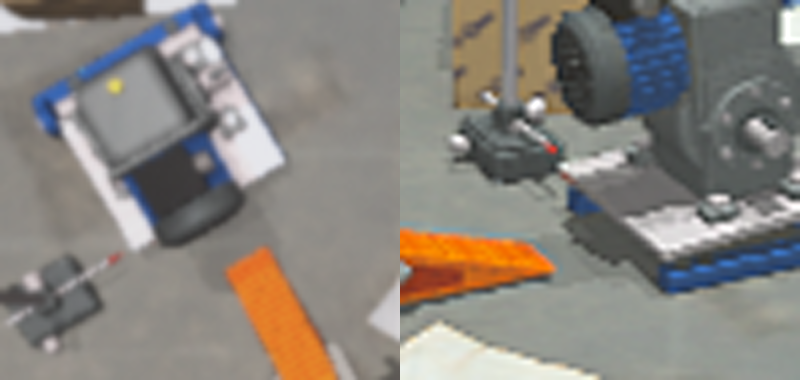

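```bash
python3 shift.py '[[-0.0013,-0.0015,0.0012,0,0,0],[0.0146,0,0.0137,0,0,0],[0.0146,0,0.0137,0,0,0],[0.0146,0,0.0137,0,0,0],[0.0146,0,0.0137,0,0,0],[0,0,0,0,0,0],[0,0,0,0,0,0]]'
python3 go.py .584 .2317 .0294 .511 .752
```

```text
time_s: 6.95
ee_pos: [0.5825, 0.2304, 0.0318]
eef_rot: [3.14, -0.753, 0.514]
force: [-0.5, -0.2, -1.2]
grip_width: 0.0399
grip_force: 30.0
t 6.95 rot [-0.0005 -0.0009  0.0022] d now axes [-0.0002 -0.0004  0.0001] d new axes [-0.0002 -0.0004  0.0001]
```

```bash
python3 shift.py '[[0.0044,0,0.0041,0,0,0],[0,0,0,0,0,0]]' | egrep 'pos|force'
python3 shift.py '[[0.0022,0,0.00205,0,0,0],[0,0,0,0,0,0]]'| egrep 'pos|force'
python3 shift.py '[[0.0022,0,0.00205,0,0,0],[0,0,0,0,0,0]]'| egrep 'pos|force'
python3 shift.py '[[0.0022,0,0.00205,0,0,0],[0,0,0,0,0,0]]'| egrep 'pos|force'
python3 shift.py '[[0.0022,0,0.00205,0,0,0],[0,0,0,0,0,0]]'| egrep 'pos|force'
python3 shift.py '[[0.0022,0,0.00205,0,0,0],[0,0,0,0,0,0]]'| egrep 'pos|force'
```

```text
ee_pos: [0.5879, 0.2332, 0.032]
force: [-0.8, 0.5, -1.4]
grip_force: 30.0
ee_pos: [0.5908, 0.2348, 0.0319]
force: [0.1, -0.2, -1.1]
grip_force: 30.0
ee_pos: [0.5937, 0.2364, 0.0319]
force: [0.1, 0.5, -1.7]
grip_force: 30.0
ee_pos: [0.5963, 0.2379, 0.0317]
force: [-0.0, -0.5, -1.5]
grip_force: 30.0
ee_pos: [0.5985, 0.2392, 0.0317]
force: [-3.4, -1.4, -0.4]
grip_force: 30.0
ee_pos: [0.6011, 0.2405, 0.0317]
force: [-5.6, -3.1, 0.9]
grip_force: 30.0
```

```bash
python3 - <<'E'
from h import *
from station import ctrl, cams, job
c=cams.camera("side"); np.savez("pics/side4.npz",**c)
for n in("side0","side4"):
    s=load(n); I=s["pixels"].astype(int); w=I[...,2]-np.maximum(I[...,0],I[...,1]); print(n); print(w[168:182,243:256])
print(I[170:182,244:256].sum(2)//3)
t=load("top3"); J=t["pixels"].astype(int); w=J[...,2]-np.maximum(J[...,0],J[...,1]); print("top rows200 cols163"); print(w[200:209,163:178])
E
```

```text
side0
[[  2  -7 -11 -11  -5  -4  -3  -3  -3  -5  -4  -3  -4]
 [ -2   0  -5 -10  -9  -7  -4  -5  -4  -5  -6  -6  -6]
 [ -6  -7   0  -4 -16 -14  -7  -5  -5  -5  -5  -6  -4]
 [ -7  -5  -5  25  51  -5 -16  -7  -4  -5  -7  -5  -6]
 [ -6  -9 -12  -4 102 164 -14  -4  -5  -4  -6  -6  -3]
 [ -5  -5  -6 -11   7  24 -12  -6  -7  -7  -8  -6  -5]
 [ -4  -5  -4  -6  -9 -11  -7  -5  -7  -7  -1   0   3]
 [ -4  -4  -5  -5  -4  -6  -8  -8   1   3   3   4   4]
 [ -4  -5  -4  -5  -6  -6   6  11   1   3   3   2   2]
 [ -5  -3  -3  -3  -3  -5   9  48  22  -2   0   1   0]
 [ -3  -3  -4  -5  -6  -3  -4   6  30  19   2   1   1]
 [ -6  -6  -4  -5  -5  -6  -7  -8 -26 -12   3   3   2]
 [ -4  -3  -4  -5  -3  -3  -5  -8 -48 -46 -17   0   4]
 [ -4  -4  -4  -7  -6  -4  -3  -7 -45 -52 -65 -44  -3]]
side4
[[  3  -7 -10  -9  -4  -3  -3  -3  -3  -5  -3  -3  -3]
 [ -2   0  -6  -9  -9  -7  -5  -4  -5  -4  -5  -6  -6]
 [ -6  -6   0  -4 -16 -13  -7  -5  -6  -3  -3  -6  -4]
 [ -7  -5  -5  25  52  -5 -15  -6  -4  -5  -6  -4  -5]
 [ -5  -8 -11  -3 104 168 -14  -5  -5  -5  -6  -7  -4]
 [ -2  -4  -6  -9   6  25 -10  -7  -6  -7 
[... 819 characters left out ...]
0  74 115 139 135 123 101 133 156 139 110]
 [126  82 116 155 153 152 149 136 118 106 122 115]
 [152 148 126 118 156 154 142 108 105  91 108 123]
 [142 156 151 124 116 157 140  72  65  69  89 109]
 [145 132 138 145 135 150 142  69  62  73  77  89]]
top rows200 cols163
[[ 4  4  5  5  5  5  6  6  4  1  1  0  1  1  6]
 [ 5  4  3  4  5  5  6  6  4  1  0 -1  1  2  5]
 [ 3  4  3  4  5  7 11 12  6  3  2  1  4  4  4]
 [ 3  4  4  6 17 32 35 31 12  4  3  4  5  4  3]
 [ 4  2  4 13 50 77 48 22  8  4  4  5  5  4  4]
 [ 4  2  4 14 48 50 21  8  5  4  3  4  4  4  4]
 [ 5  4  3  9 20 14  7  5  4  4  4  4  4  4  5]
 [ 6  5  4  4  5  4  4  4  3  4  4  3  4  4  5]
 [ 6  4  4  4  3  3  3  3  3  3  4  3  3  3  3]]
```

```bash
python3 - <<'E'
from h import *
t,s=load("top0"),load("side0")
def edge(I,us,v0,v1):  # white->dark going down, half max subpixel
    G=cv2.cvtColor(I,cv2.COLOR_BGR2GRAY).astype(float); P=[]
    for u in us:
        col=G[v0(u):v1(u),u]; k=col.argmax(); h=(col[k]+col[k+1:k+5].min())/2
        j=k+np.flatnonzero(col[k:]<h)[0]; P.append((u,v0(u)+j-1+(col[j-1]-h)/(col[j-1]-col[j])))
    return np.array(P)
L=lambda u:int(202.1+(u-173.4)*-.587)
A=edge(t["pixels"],list(range(175,179))+list(range(202,210)),lambda u:L(u)-5,lambda u:L(u)+6)
M=lambda u:int(175.3+(u-250)*.85)
B=edge(s["pixels"],list(range(251,268)),lambda u:M(u)-4,lambda u:M(u)+7)
print(A.round(2).tolist()); print(B.round(2).tolist())
x=np.array([.8721,.4894]);
ub=.719*x+(-.0855)*np.array([-x[1],x[0]])
for u,v in A: print((x@plane(t,u,v,.030)[:2]-.719).round(4),end=" ")
print()
for u,v in B: print((x@plane(s,u,v,.030)[:2]-.719).round(4),end=" ")
G=cv2.cvtColor(t["pixels"],cv2.COLOR_BGR2GRAY);print();print(G[198:214,150:172])
G=cv2.cvtColor(s["pixels"],cv2.COLOR_BGR2GRAY);print(G[160:174,234:250])
E
```

```text
[[175.0, 199.5], [176.0, 200.59], [177.0, 199.91], [178.0, 199.61], [202.0, 183.32], [203.0, 182.42], [204.0, 182.5], [205.0, 181.5], [206.0, 180.5], [207.0, 181.39], [208.0, 181.28], [209.0, 180.93]]
[[251.0, 176.7], [252.0, 177.46], [253.0, 177.06], [254.0, 176.81], [255.0, 176.59], [256.0, 177.36], [257.0, 179.4], [258.0, 178.5], [259.0, 178.57], [260.0, 185.63], [261.0, 185.77], [262.0, 186.17], [263.0, 187.09], [264.0, 187.92], [265.0, 188.64], [266.0, 189.38], [267.0, 190.33]]
-0.0094 -0.0141 -0.0138 -0.0146 -0.0082 -0.0073 -0.0092 -0.008 -0.0069 -0.011 -0.0123 -0.013 
-0.0147 -0.0143 -0.0097 -0.0056 -0.0016 -0.0014 -0.0059 0.0006 0.0035 -0.0194 -0.0168 -0.0153 -0.0155 -0.0155 -0.015 -0.0147 -0.015 
[[139 136 134 131 126 124 125 127 130 133 137 139 141 142 142 143 143 144
  147 151 174 212]
 [142 140 138 135 132 128 128 130 134 138 142 144 146 146 147 147 147 148
  149 151 162 191]
 [144 143 141 140 137 134 133 135 138 142 145 147 148 147 147 148 149 149
  150 151 153 172]
 [146 146 145 143 141 139 138 139 141 144 146 146 147 146 147 147 147 149
  150 150 150 163]
 [146 148 146
[... 1342 characters left out ...]
 124 177 231 156 117 132 121]
 [117 115 125 128  95 113 124 115 108 171 254 247 204 117 126 129]
 [143 145 131  76  71  88  80  74  68 133 205 170 141 110 115 119]
 [132 126 108  72  64  77  70  62  61  92 134 122 129 139 147 148]
 [115 116 109  78  65  72  83 148 164  63  73  79 112 157 155 156]
 [116 113  98  80  72  78 111 137 165 211 111 102 130 149 154 152]
 [ 76 105 108 112  94  77  95 105  87 137 172 152 106 114 135 153]
 [ 89  76 111 120 116 113 114 110  85  84 126 172 199 112 117 134]
 [ 82 104  97  96 121 119 123 129 121  92  73  84 129 141  86 125]
 [ 68  83  95  80  82  83  66  67  77  90 104 118 105 103 110  84]
 [ 67  71  74  94 125 125 117  98  74  80  77  79  79  79  82  79]]
```

```bash
cat > nz.py <<'E'
from h import *
x=np.array([.8721,.4894]);y=np.array([-x[1],x[0]])
def onA(s,u,v,a):
    o,d=ray(s,u,v); k=(a+.719-x@o[:2])/(x@d[:2]); p=o+k*d; return (y@p[:2]+.0855)*1e3,p[2]*1e3
def redc(s,u0,u1,v0,v1,th=4):
    I=s["pixels"].astype(float); w=I[...,2]-np.maximum(I[...,0],I[...,1])
    w=np.where(w>th,w,0)[v0:v1,u0:u1]; vv,uu=np.mgrid[v0:v1,u0:u1]; return (w*uu).sum()/w.sum(),(w*vv).sum()/w.sum(),w.sum()
E
python3 - <<'E'
from nz import *
t,s0,s4=load("top0"),load("side0"),load("side4")
for u,v in((162.2,207.9),(164,206.8),(165.2,205.9),(168.1,204.2)):
    p=plane(t,u,v,.034); print("top a,b",((x@p[:2])-.719)*1e3,(y@p[:2]+.0855)*1e3)
n=redc(s0,245,250,170,174); print("tip",n)
for a in(-.016,-.0145,-.013,-.0115): print(a,"needle b,z",onA(s0,*n[:2],a),onA(s0,236.2,162.4,a),onA(s0,242.8,167.6,a))
for nm,s,v0,v1 in(("s0",s0,176,179),("s4",s4,176,179)):
    l=redc(s,249,254,v0,v1); print(nm,l,"line b,z",onA(s,*l[:2],-.0145))
E
```

```text
top a,b -12.664339682431635 107.58637905817291
top a,b -12.526578276671474 100.96065303786887
top a,b -11.974545450743834 96.28123969319243
top a,b -11.951689071446836 85.7090888559827
tip (np.float64(247.43699731903484), np.float64(171.8793565683646), np.float64(373.0))
-0.016 needle b,z (np.float64(76.63423331125087), np.float64(38.15988644537916)) (np.float64(171.90672418346807), np.float64(38.4447526745556)) (np.float64(114.84390941091748), np.float64(39.681284421058116))
-0.0145 needle b,z (np.float64(79.72030782247772), np.float64(36.68341833696365)) (np.float64(175.22754569097987), np.float64(36.968986463309264)) (np.float64(118.02413079089224), np.float64(38.20856496665248))
-0.013 needle b,z (np.float64(82.80638233370482), np.float64(35.20695022854825)) (np.float64(178.54836719849132), np.float64(35.493220252063026)) (np.float64(121.20435217086678), np.float64(36.73584551224707))
-0.0115 needle b,z (np.float64(85.89245684493204), np.float64(33.73048212013274)) (np.float64(181.86918870600326), np.float64(34.017454040816574)) (np.float64(124.38457355084155), np.float64(35.26312605784143))
s0 (np.float64(250.49668874172184), np.float64(177.25165562913907), np.float64(151.0)) line b,z (np.float64(54.91718326383083), np.float64(26.21392456455396))
s4 (np.float64(250.15384615384616), np.float64(176.51282051282053), np.float64(78.0)) line b,z (np.float64(57.68905090138131), np.float64(27.88809847124185))
```

```bash
python3 - <<'E'
from nz import *
def prof(c,a,b,z):
    P=[proj(c,np.r_[(ai+.719)*x+(b-.0855)*y,z]) for ai in a]; P=np.array(P,np.float32)
    return cv2.remap(c["pixels"],P[:,0][None],P[:,1][None],cv2.INTER_CUBIC)[0].astype(float)
t=load("top0"); a=np.arange(-.030,.004,.001)
print((a*1e3).astype(int))
for b in(.066,.062,.058,-.052,-.058,-.064): print("edge",b,prof(t,a,b,.030).mean(1).astype(int))
for b in(.080,.083,.086,.089,.092,.096,.100,.104,.108):
    p=prof(t,a,b,.035); q=p[:,2]-p[:,:2].max(1) if b<.093 else p.mean(1)-145
    q=np.clip(q-5,0,None); q[(a<-.022)|(a>-.003)]=0; print("needle",b,(a*q).sum()/q.sum()*1e3,q.max())
E
```

```text
[-30 -28 -27 -26 -25 -24 -23 -22 -21 -20 -19 -18 -17 -16 -15 -14 -13 -12
 -11 -10  -9  -8  -7  -6  -5  -4  -3  -2  -1   0   0   1   2   3]
edge 0.066 [141 141 141 141 139 138 137 136 135 134 134 136 140 146 155 168 183 196
 208 219 223 225 226 225 224 224 225 226 226 226 226 227 227 227]
edge 0.062 [141 140 138 136 133 131 128 127 126 126 126 127 132 139 148 159 173 190
 205 215 224 228 228 227 227 227 227 227 227 228 228 228 228 228]
edge 0.058 [139 139 138 136 133 131 129 127 127 127 127 128 130 136 148 163 178 193
 211 222 226 228 229 229 227 227 227 227 227 227 227 228 228 228]
edge -0.052 [139 139 140 139 138 136 133 131 128 126 124 122 122 124 128 137 156 176
 196 212 224 229 229 230 231 231 231 231 231 231 231 231 231 231]
edge -0.058 [143 142 142 141 139 137 135 133 131 127 124 122 123 125 130 140 158 178
 194 210 222 229 231 231 232 232 231 231 231 231 231 231 231 231]
edge -0.064 [142 141 141 140 139 137 134 131 129 126 124 122 124 130 136 146 160 179
 195 211 225 231 232 231 230 230 231 231 232 232 231 230 230 231]
needle 0.08 -11.817708333333316 32.0
needle 0.083 -11.786407766990276 50.0
needle 0.086 -11.902004454342967 71.0
needle 0.089 -11.967836257309926 52.0
needle 0.092 -12.768595041322298 21.0
needle 0.096 -11.896414342629466 21.666666666666657
needle 0.1 -11.527777777777757 7.666666666666657
needle 0.104 -11.265765765765748 19.333333333333343
needle 0.108 -12.148698884758346 23.333333333333343
```

```bash
python3 shift.py '[[0.0015,0,0.0014,0,0,0],[0.0015,0,0.0014,0,0,0],[0.0015,0,0.0014,0,0,0],[0.0015,0,0.0014,0,0,0],[0.0015,0,0.0014,0,0,0],[0.0015,0,0.0014,0,0,0],[0.0015,0,0.0014,0,0,0],[0,0,0,0,0,0],[0,0,0,0,0,0]]' - 45
python3 - <<'E'
from nz import *
from station import ctrl, cams, job
c=cams.camera("side"); np.savez("pics/side5.npz",**c)
I=c["pixels"].astype(int); w=I[...,2]-np.maximum(I[...,0],I[...,1]); print(w[168:180,243:256])
l=redc(c,249,254,172,178); print(l,onA(c,*l[:2],-.014)); n=redc(c,245,249,170,174); print(n,onA(c,*n[:2],-.0119))
E
```

```text
time_s: 9.1
ee_pos: [0.6135, 0.2476, 0.0316]
eef_rot: [3.14, -0.752, 0.513]
force: [-6.3, -3.9, 2.4]
grip_width: 0.0397
grip_force: 45.0
[[ -3  -8 -11  -8  -4  -3  -4  -3  -3  -4  -3  -2  -3]
 [ -3  -3  -6 -10  -9  -7  -5  -4  -5  -5  -5  -6  -6]
 [ -3  -3  -3  -5 -14 -12  -6  -4  -5  -4  -4  -6  -4]
 [ -2  -3  -5  13  50  -1 -12  -6  -3  -5  -6  -6  -6]
 [ -2  -3  -3  -4  38  91 -10  -5  -5  -6 -10  -4  -1]
 [ -1  -2  -3  -4  -1   6  -7  -4  -5  -5   5   6   5]
 [ -2  -1  -2  -3  -4  -1   2  -8  -1   4   5   5   5]
 [ -2  -2  -3  -4  -5  -5  16  32  12   3   4   2   2]
 [ -1  -2  -3  -3  -6  -7  -5  24  42  -1   3   3   2]
 [ -3  -3  -3  -4  -4  -5  -5  -5  -2  -1   3   2   1]
 [ -2  -1  -3  -5  -6  -3  -2  -4  -2  -2   1   2   2]
 [ -6  -7  -4  -5  -6  -7  -6  -8 -29 -24 -33 -10   5]]
(np.float64(250.5), np.float64(175.375), np.float64(136.0)) (np.float64(56.145251502171774), np.float64(32.72583220272052))
(np.float64(247.42424242424244), np.float64(171.71212121212122), np.float64(198.0)) (np.float64(85.18990951420699), np.float64(34.71571530175566))
```

```bash
python3 shift.py '[[0.0015,0,0.0014,0,0,0],[0.0015,0,0.0014,0,0,0],[0.0015,0,0.0014,0,0,0],[0,0,0,0,0,0],[0,0,0,0,0,0]]'
python3 - <<'E'
from nz import *
from station import ctrl, cams, job
c=cams.camera("side"); np.savez("pics/side6.npz",**c)
I=c["pixels"].astype(int); w=I[...,2]-np.maximum(I[...,0],I[...,1]); print(w[168:180,243:256])
l=redc(c,249,253,173,178,7); print(l,onA(c,*l[:2],-.014)); n=redc(c,245,249,170,174); print(n,onA(c,*n[:2],-.0119))
cv2.imwrite("pics/c7.png",cv2.resize(c["pixels"][155:200,225:285],(800,600),interpolation=cv2.INTER_CUBIC))
E
```

```text
time_s: 9.65
ee_pos: [0.6189, 0.2506, 0.0316]
eef_rot: [3.14, -0.752, 0.513]
force: [-5.8, -3.9, 1.5]
grip_width: 0.0398
grip_force: 45.0
[[ -1  -1  -4  -7  -4  -4  -4  -3  -2  -4  -3  -2  -3]
 [  0  -3  -3  -5  -7  -6  -4  -5  -4  -5  -5  -6  -5]
 [ -1  -2  -2  -2  -1  -6  -6  -5  -5  -4  -5  -5  -5]
 [ -3  -3  -2  -2  -3  -3  -7  -6  -4  -7  -8  -7  -5]
 [ -3  -2  -1  -1  -3  -3  -2  -6  -8  -2  -2  -2  -2]
 [ -2  -3  -3  -1  -3  -3  -2   1   3   5   6   5   4]
 [ -3  -2  -2  -2  -4  -4   3  11  -2   4   3   5   5]
 [ -2  -2  -2  -2  -3  -5   5  55  65   0   3   3   3]
 [ -3  -2  -2  -3  -3  -5  -4   1   4  -1   2   2   1]
 [ -2  -2  -2  -2  -4  -5  -4  -6  -3  -1   1   3   3]
 [ -2  -2  -2  -4  -5  -2  -2  -3  -3  -2  -2   4   4]
 [ -2  -2  -4  -7  -4  -6  -7 -10 -33 -28 -33 -36 -11]]
(np.float64(250.49618320610688), np.float64(174.91603053435114), np.float64(131.0)) (np.float64(56.23486728967661), np.float64(34.422340759496905))
(np.float64(nan), np.float64(nan), np.float64(0.0)) (np.float64(nan), np.float64(nan))nz.py:7: RuntimeWarning: invalid value encountered in scalar divide
  w=np.where(w>th,w,0)[v0:v1,u0:u1]; vv,uu=np.mgrid[v0:v1,u0:u1]; return (w*uu).sum()/w.sum(),(w*vv).sum()/w.sum(),w.sum()
```

View pics/c7.png

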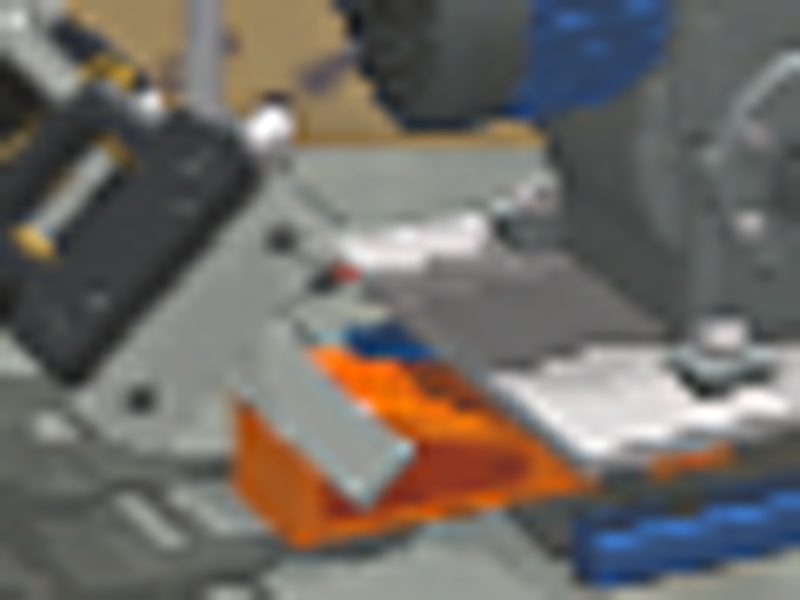

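```bash
python3 shift.py '[[0,0,0,0,0,0],[0,0,0,0,0,0],[0,0,0,0,0,0]]' 0.06
python3 shift.py '[[-0.007,0,-0.007,0,0,0],[-0.01,0,-0.02,0,0,0],[0,0,-0.04,0,0,0],[0,0,-0.04,0,0,0],[0,0,-0.04,0,0,0],[0,0,-0.04,0,0,0],[0,0.04,0,0,0,0],[0,0.04,0,0,0,0],[0,0.04,0,0,0,0],[0,0,0,0,0,0]]'
python3 - <<'E'
from nz import *
from station import ctrl, cams, job
c=cams.camera("side"); np.savez("pics/side7.npz",**c);np.savez("pics/top7.npz",**cams.camera("top"))
I=c["pixels"].astype(int); w=I[...,2]-np.maximum(I[...,0],I[...,1]); print(w[168:180,243:256])
l=redc(c,249,253,173,178,7); print(l,onA(c,*l[:2],-.014)); n=redc(c,245,249,170,174); print(n,onA(c,*n[:2],-.0119))
cv2.imwrite("pics/c8.png",cv2.resize(c["pixels"][155:200,225:285],(800,600),interpolation=cv2.INTER_CUBIC))
E
```

```text
time_s: 10.0
ee_pos: [0.6195, 0.251, 0.0322]
eef_rot: [3.14, -0.754, 0.514]
force: [-0.1, -0.3, -0.1]
grip_width: 0.0588
grip_force: 0.0
time_s: 11.0
ee_pos: [0.5611, 0.076, 0.154]
eef_rot: [3.139, -0.755, 0.511]
force: [0.1, -0.5, -0.2]
grip_width: 0.06
grip_force: 0.0
[[  3  -7  -9  -9  -4  -2  -4  -2  -2  -3  -3  -2  -3]
 [ -1  -1  -6 -10  -9  -7  -5  -5  -5  -5  -5  -6  -6]
 [ -5  -5  -1  -3 -16 -13  -6  -5  -5  -5  -4  -5  -4]
 [ -6  -4  -3  26  51  -5 -14  -6  -4  -5  -7  -5  -6]
 [ -6  -8 -13  -4 102 165 -14  -8  -9  -2  -1  -3  -1]
 [ -4  -4  -6 -10   7  21 -13  -6   2   5   6   5   4]
 [ -3  -3  -3  -7  -7  -2  29  23  -2   2   3   6   5]
 [ -3  -4  -3  -3  -5  -6   8  58  65   0   3   3   3]
 [ -4  -3  -4  -4  -4  -6  -3   1   4   0   1   2   2]
 [ -4  -3  -1  -3  -2  -4  -5  -5  -4  -1   0   3   3]
 [ -4  -4  -3  -4  -5  -3  -2  -2  -2  -2  -2   3   5]
 [-14 -14  -9 -10  -8  -8  -7 -10 -32 -28 -34 -33 -11]]
(np.float64(250.15300546448088), np.float64(174.71584699453553), np.float64(183.0)) (np.float64(58.93648915085467), np.float64(34.09517129627637))
(np.float64(247.43010752688173), np.float64(171.86827956989248), np.float64(372.0)) (np.float64(85.12605641281127), np.float64(34.14426880342536))
```

View pics/c8.png

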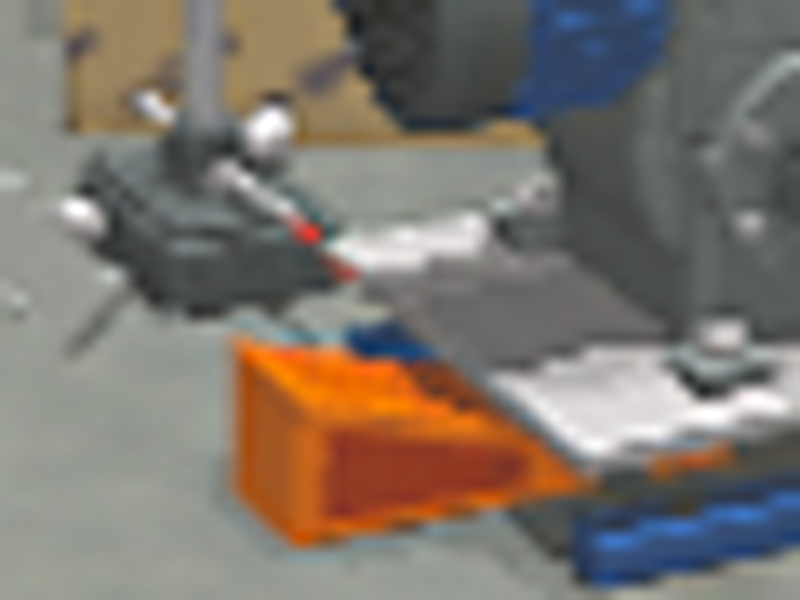

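```bash
python3 -c "
from station import ctrl, cams, job
print(job.hand_in())"
```

```text
the job is handed in; nothing more can be done
None
```

The job is handed in at about 11 s of the 38 s allowed: the wedge sits square under the middle of the foot bar carrying the motor base. The side camera puts the red line at about 34.1 mm and the needle tip at about 34.1 mm; I trust that match to roughly 1 mm. The gripper is drawn back, and the scribing block and needle had not moved in that camera's view.

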